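# Lock a tuner shaft for transport

## Task

Lock the tuning shaft of the aluminium chassis for transport: push the upright pin on the slotted brass disc round until the disc's slot lines up with the flat steel bar, then push the bar by its upright tab through the slot until its tip is fully home against the end of the keeper on the far side. Only push with the fingertips: do not lift the bar, and leave the other things on and around the chassis where they are.

Things in the scene. Friction and masses are not known exactly. Their poses are not given: they have to be found in the camera images.
- chassis: aluminium box fixed to the bench, 160 mm (its x) by 290 (y) by 50 high; origin centre of underside, z up. On top along x = 0, from -y to +y: a railed channel guiding the bar (y -140 to 21, rail tops 62 above the bench), a bridge over it (y 11 to 21, top 67); the slotted disc (centre y 65); the keeper, a hollow block 40 wide (y 110 to 137, top 68) that takes the bar's tip.
- lock_disc (a joint): disc's angle about its vertical axis (rad, grows anticlockwise seen from above). 0: slot along the chassis' y, lined up with the bar, pin on the chassis' +x side; pi: lined up just as well, pin on the -x side. End stops at -1.2 and 4.34. It stays where it is left; turning it takes about 3 N at the pin. Starts at least 0.8 rad out of line.
- disc_slot (a point): centre of the disc's top face, on its axis, 68 mm above the bench; its y runs along the slot, x points to the upright pin, z up. Brass disc 76 mm across, 18 thick; a straight slot 24 mm wide with flared mouths cuts across its top through the centre, almost down to the chassis top. Unless lined up, the disc's rim stops the bar.
- disc_post (a point): centre of the top of the disc's upright pin: steel, 12 mm across, standing 28 mm out of the disc's top face, 26 mm from the turning axis; its top is 96 mm above the bench.
- bar: flat steel bar, 136 mm long, 16 wide, 8 thick, lying loose in the channel with its tip towards the disc; origin on its underside below the tab (54 mm above the bench), y along the bar to its tip, z up. It slides easily (under 3 N; nudging a slightly misaligned disc takes a little more). To be pushed only, never lifted.
- bar_tab (a point): centre of the top of the upright tab near the bar's tail: a plate 16 mm wide across the bar, 8 mm thick along the bar, 34 mm tall above the bar, its top 96 mm above the bench. The tail ends 2 mm behind the tab's back face. With the bar home the tab stands 8 mm short of the bridge.
- bar_tip (a point): middle of the bar's front end face, 130 mm ahead of the tab's middle plane, 58 mm above the bench; the corners of the tip are bevelled.
- keeper_stop (a point): middle of the solid end wall inside the keeper, 58 mm above the bench, at (0, 129) mm in the chassis frame; when the bar is fully home its tip rests here.
- solder_spool: loose bystander standing on the bench beside the chassis: metal spool, 60 mm across, 40 mm high
- screwdriver: loose bystander lying on the bench beside the chassis: screwdriver with black handle, 180 mm long
- meter: loose bystander lying on the bench beyond the chassis: grey hand-held meter, 165 x 82 x 40 mm
- parts_tub: loose bystander on the bench past the keeper end of the chassis: open white plastic tub, 84 mm across, 48 mm high
- flux_bottle: loose bystander on the bench past the tab end of the chassis: small amber bottle, 34 mm across, 75 mm high
- capacitor: loose bystander standing on the chassis top beside the rails: black cylinder, 23 mm across, 35 mm high
- loose_knob: loose bystander standing on the chassis top on the other side of the rails: black knob, 28 mm across, 20 mm high
Things that resemble listed ones, but are neither listed nor needed, are in the scene too. What is shaped like the bar but green or purple is not meant.

How it is judged:
On the way, in this order (a step that is already met when the one before it is completed fails the run):
1. the disc's slot is lined up with the bar (angle between the y axis of disc_slot and the y axis of chassis, either way round below 0.15 rad), for 0.2 s.
2. the bar is pushed through the slot and home in the keeper (angle between the y axis of disc_slot and the y axis of chassis, either way round below 0.15 rad and y of bar_tip in the frame of chassis above 0.124 m), for 0.2 s.
At the end, for the whole second after the job is handed in: The bar lies flat (within 0.06 rad) through the disc's slot, its tip within 5 mm of the keeper's end wall; the slot is along the bar within 0.15 rad; bar and disc are at rest (all of step 2 and z of bar in the frame of chassis below 0.058 m and angle between bar's own z axis and vertical below 0.06 rad and linear speed of bar below 0.01 m/s and velocity of joint lock_disc between -0.05 and 0.05 rad/s); the robot touches nothing.
It fails at once if the bar is lifted 8 mm or more out of its channel, or tipped by more than 0.2 rad (z of bar in the frame of chassis above 0.062 m or z of bar_tip in the frame of chassis above 0.066 m or angle between bar's own z axis and vertical above 0.2 rad).
It fails at once if one of the other things is moved by more than 25 mm (distance of any of solder_spool, screwdriver, meter, parts_tub, flux_bottle, capacitor, loose_knob from where it was at the start of the episode above 0.025 m).
It fails at once if one of the other standing things is tipped (angle between any of solder_spool, meter, parts_tub, flux_bottle, capacitor, loose_knob's own z axis and vertical above 0.5 rad).
It also fails if it takes over 51 s, if anything falls off the work surface, if the arm or the gripper's body presses on something with over 40 N, if the wrist force passes 120 N, or if a joint passes its speed limit or range.

## Robot

A 6-joint arm with a two-finger parallel gripper is mounted at the origin on the work surface. World frame = base frame: x ahead of the robot, y to its left, z up, the work surface at z = 0. Lengths are in m, angles in rad, forces in N, time in s.
With the tool pointing down it reaches from about 0.35 to 0.775 m from the base axis. Payload 7.3 kg.
Tool frame: the origin (TCP) lies at the very end of the fingers, on their centre line; the grasp point (between the pads) lies 19 mm behind it (robot.hold_point_z is the distance from the TCP to the grasp point, in m); y points along the fingers, z is the direction in which the jaws open and shut, and the axes are right-handed (so a half turn about y gives the same grasp; the last joint's range is limited). The gripper opens to 92 mm and grips with 3 to 60 N. Pads are 19 mm wide; open, the fingers measure 130 mm over their backs; the gripper's body (75 mm by 190 mm) begins 47 mm behind the grasp point.
Start: joints at [-1.326, 0.342, 1.524, -0, 1.275, -0.146], TCP at [0.2, -0.485, 0.227] pointing down, gripper open.
Joint ranges: [-2.53, 2.53], [-0.77, 2.02], [0.04, 2.7], [-1, 4.14], [0.28, 2.66], [-3.11, 3.11]. Speed limits (rad/s): [2.57, 2.57, 3.14, 3.14, 3.14, 3.14].

## Interface

Orientations are given as [roll, pitch, yaw] about the fixed x, y, z axes, in that order (R = Rz(yaw) Ry(pitch) Rx(roll)).
In Python, from cell import robot gives the robot as it stands.
- The arm moves only by the shell command python3 -m crank 'ROWS' [OPENING] [FORCE]. ROWS is a JSON object of lists of equal length, an entry for each row: "xyz": the shift along the tool's x, y, z in cm, a list of three; "roll": the turn about the tool's y in degrees. A call has 1 to 20 rows; each row shifts and turns the commanded pose from where the row before left it, along the tool's axes as they then stand; what a row does not reach is not made up. A row lasts 1/10 s, in which the tool goes at most 50 mm and 8.59 degrees, less where a joint would pass 70% of its speed; a pose out of reach is approached as far as the arm can. A call is refused whole if a number of a shift passes 5 or a number of a turn 8.59, either way. A call with a gripper value outside its range is refused whole. OPENING is the gripper command: -1 is fully open, 1 is shut, values between are in proportion, set as the call begins (- or left out, the last holds). The fingers move at their own pace and stop on an object; FORCE is the grip in N (left out, the last holds). Time passes only in rows, so rows that do not move let the fingers close. It gives the time, the measured TCP pose, the force and the opening at its end, in the units of the state.
- robot.observe(): the state, without advancing time (a new reading comes with each control period).
- robot.read_camera(name): name is "side" or "top" or "wrist"; returns the picture (420x560x3 uint8, red, green, blue); there is no depth.
- robot.calibration(name): a dict with "intrinsics" (3x3 intrinsics, pixels), "pose" (4x4, takes a point from camera to world coordinates). Camera axes: x right, y down, z forward; pixel columns grow to the right and rows downward; lengths in m; the calibration is good to about 2 mm. A picture is of the moment at which its call begins: read the wrist's pose just before it. calibration takes no time and is no camera call; for the wrist camera it gives the pose at the moment of the call.
- robot.hand_in(): hands the job in, once; it reports no verdict.
The state is a dict: "time": time; "qpos": joint angles; "qvel": joint speeds; "joint_efforts": joint torques, N m; "tool_pos": TCP position; "tool_rot": TCP orientation; "contact_force": force on the tool from outside, world axes, zero at the start; "torque": the same for the moment, N m; "opening": finger opening in m.
Only numpy, scipy, OpenCV 4.12 (cv2) and the standard library are available. Lean on these libraries where they do the work, as an engineer would, in place of code of your own. Each camera call takes 0.05 s, during which the arm holds its last target.

## Working session

There is one attempt and no reset: what is moved stays moved. The work goes in short steps, Python scripts to look and compute and a shell command to move; the robot and the scene stay as the last step left them, time stands still between calls to the robot, and variables do not carry over. Pictures are saved under pics/ and viewed, and the job is handed in when it is done.

```bash
mkdir -p pics; python3 - <<'E'
from cell import robot
import cv2
for n in ("top","side","wrist"):
    c=robot.calibration(n); im=robot.read_camera(n)
    cv2.imwrite(f"pics/{n}0.png",im[:,:,::-1])
    print(n,c["intrinsics"],c["pose"].round(4) if hasattr(c["pose"],'round') else c["pose"])
print(robot.observe())
E
```

```text
top [[451.76980065   0.         278.96114234]
 [  0.         451.76980065 200.91803921]
 [  0.           0.           1.        ]] [[ 1.5300e-02 -9.9380e-01  1.1050e-01  4.3350e-01]
 [-9.9990e-01 -1.5300e-02  1.0000e-03 -9.1000e-03]
 [ 7.0000e-04 -1.1050e-01 -9.9390e-01  1.1942e+00]
 [ 0.0000e+00  0.0000e+00  0.0000e+00  1.0000e+00]]
side [[501.29687776   0.         272.62089611]
 [  0.         501.29687776 205.97998802]
 [  0.           0.           1.        ]] [[ 0.9547 -0.1452  0.2597  0.3173]
 [-0.2972 -0.5069  0.8091 -0.7724]
 [ 0.0142 -0.8497 -0.5271  0.6164]
 [ 0.      0.      0.      1.    ]]
wrist [[363.15921439   0.         279.2020461 ]
 [  0.         363.15921439 207.83359953]
 [  0.           0.           1.        ]] [[ 3.797e-01 -8.812e-01 -2.816e-01  2.758e-01]
 [-9.251e-01 -3.620e-01 -1.146e-01 -4.535e-01]
 [-9.000e-04  3.040e-01 -9.527e-01  3.846e-01]
 [ 0.000e+00  0.000e+00  0.000e+00  1.000e+00]]
{'time': 0.15, 'qpos': array([-1.32595699e+00,  3.42538516e-01,  1.52475637e+00, -3.40748187e-06,
        1.27538799e+00, -1.46005064e-01]), 'qvel': array([ 4.02167901e-04, -9.19583236e-04, -3.62298934e-03,  5.83781417e-04,
       -4.43002705e-04, -5.04241062e-05]), 'joint_efforts': array([ 7.01881854e-04, -4.31468976e+01, -2.44353855e+01,  7.16474117e-02,
        5.38277335e-02, -9.61306614e-05]), 'tool_pos': array([ 0.19995672, -0.48512412,  0.22623154]), 'tool_rot': array([-1.57187542e+00,  1.55388370e-04, -2.75074734e+00]), 'contact_force': array([-0.07230438,  1.25920475, -0.41954486]), 'torque': array([ 0.03998239, -0.0365588 , -0.00492608]), 'opening': 0.09168177044922855}
```

View pics/top0.png

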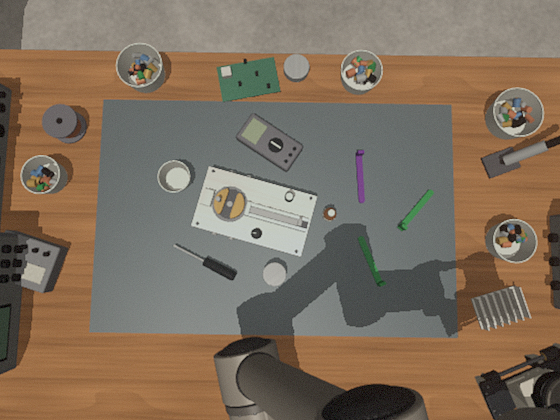

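View pics/side0.png

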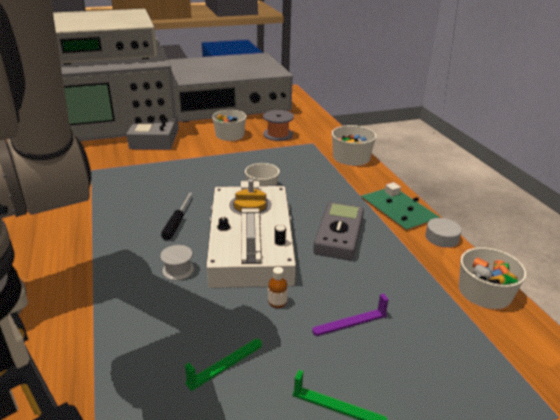

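View pics/wrist0.png

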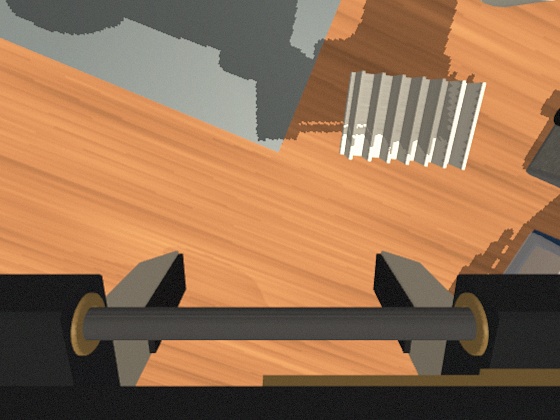

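```bash
python3 - <<'E'
import cv2
t=cv2.imread("pics/top0.png"); s=cv2.imread("pics/side0.png")
cv2.imwrite("pics/tc.png",cv2.resize(t[155:265,180:345],None,fx=4.8,fy=4.8,interpolation=cv2.INTER_CUBIC))
cv2.imwrite("pics/sc.png",cv2.resize(s[170:300,195:310],None,fx=4.5,fy=4.5,interpolation=cv2.INTER_CUBIC))
E
```

```text
(no output)
```

View pics/tc.png

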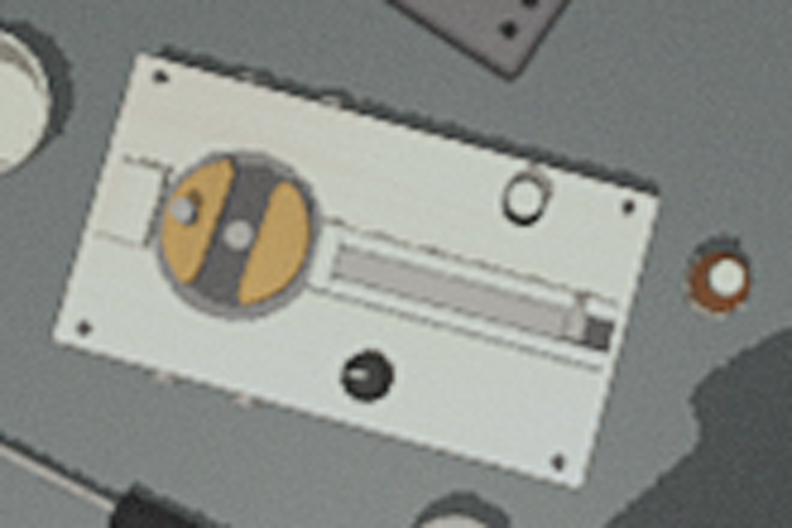

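View pics/sc.png

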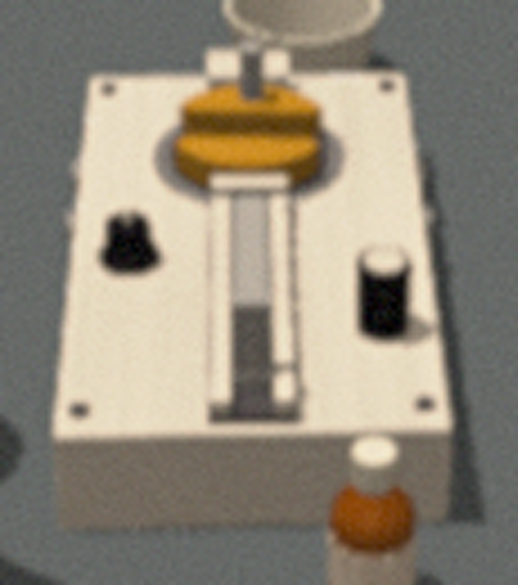

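```bash
cat > h.py <<'E'
import numpy as np, cv2
from cell import robot
def ray(cal,u,v):
    K=np.array(cal["intrinsics"]);P=np.array(cal["pose"])
    return P[:3,3],P[:3,:3]@np.linalg.inv(K)@np.array([u,v,1.])
def onz(cal,u,v,z):
    o,d=ray(cal,u,v); return (o+d*(z-o[2])/d[2])
def proj(cal,p):
    K=np.array(cal["intrinsics"]);P=np.array(cal["pose"])
    q=K@(P[:3,:3].T@(np.array(p)-P[:3,3])); return q[:2]/q[2]
def tw(p,c,yaw):  # chassis->world
    R=np.array([[np.cos(yaw),-np.sin(yaw)],[np.sin(yaw),np.cos(yaw)]]); return np.r_[R@np.array(p[:2])+c,p[2]]
def tc(p,c,yaw):
    R=np.array([[np.cos(yaw),-np.sin(yaw)],[np.sin(yaw),np.cos(yaw)]]); return np.r_[R.T@(np.array(p[:2])-c),p[2]]
E
python3 - <<'E'
from h import *
T=robot.calibration("top"); S=robot.calibration("side")
f=lambda cx,cy:(180+cx/4.8-.4,155+cy/4.8-.4)
C=np.array([onz(T,*f(*p),.05)[:2] for p in [(137,55),(660,195),(580,487),(55,340)]])
for i in range(4): print(C[i],np.linalg.norm(C[i]-C[(i+1)%4]))
c=C.mean(0)
# keeper end: left (corners 0,3); y axis from right to left
d=(C[0]+C[3]-C[1]-C[2]); d/=np.linalg.norm(d)
yaw=np.arctan2(-d[0],d[1]); print("c",c,"yaw",yaw)
g=lambda cx,cy:(195+cx/4.5-.4,170+cy/4.5-.4)
# corners from side
CS=np.array([onz(S,*g(*p),.05)[:2] for p in [(92,75),(407,73),(452,435),(55,437)]])
print("side corners",CS, CS.mean(0))
pin=onz(T,*f(183,208),.096); ctr=onz(T,*f(238,234),.068)
print("pin",pin,tc(pin,c,yaw),"ctr",tc(ctr,c,yaw))
print("pin side",tc(onz(S,*g(252,50),.096),c,yaw))
p=tc(pin,c,yaw); print("angle",np.arctan2(p[1]-.065,p[0]))
print("tab top",tc(onz(T,*f(580,298),.096),c,yaw), tc(onz(S,*g(252,309),.096),c,yaw))
print("cap",tc(onz(T,*f(525,197),.085),c,yaw),"knob",tc(onz(T,*f(367,375),.07),c,yaw),"bottle",tc(onz(T,*f(728,278),.075),c,yaw))
# slot edges
for q in [(245,160),(225,300)]: print(tc(onz(T,*f(*q),.06),c,yaw))
E
```

```text
[0.64804325 0.17538862] 0.2893656381579768
[ 0.5768289  -0.10507704] 0.16009308175741147
[ 0.42206936 -0.06409804] 0.28713046598128794
[0.49482042 0.21366299] 0.15793087457142582
c [0.53544048 0.05496913] yaw -0.2523979384378048
side corners [[ 0.49543899  0.21462077]
 [ 0.64985913  0.17289079]
 [ 0.57404854 -0.11034255]
 [ 0.42201796 -0.06726369]] [0.53534115 0.05247633]
pin [0.56063845 0.14193887 0.096     ] [0.00268095 0.09050683 0.096     ] ctr [-0.00067145  0.06353762  0.068     ]
pin side [0.0021297  0.08562837 0.096     ]
angle 1.4660737651764113
tab top [ 0.01182158 -0.1166405   0.096     ] [-0.00043369 -0.12609382  0.096     ]
cap [ 0.05565057 -0.07606266  0.085     ] knob [-0.05368191 -0.02138188  0.07      ] bottle [ 0.04393473 -0.18841905  0.075     ]
[0.03864537 0.07189983 0.06      ]
[-0.03532457  0.06157062  0.06      ]
```

```bash
python3 -m crank '{"xyz":[[-2.86,0,-2.21],[-2.86,0,-2.21],[-2.86,0,-2.21],[-2.86,0,-2.21],[-2.86,0,-2.21],[-2.86,0,-2.21],[-2.86,0,-2.21],[-2.86,0,-2.21],[-2.86,0,-2.21],[-2.86,0,-2.21],[-2.86,0,-2.21],[-2.86,0,-2.21],[-2.86,0,-2.21],[-2.86,0,-2.21],[-2.86,0,-2.21],[-2.86,0,-2.21],[-2.86,0,-2.21],[-2.86,0,-2.21],[-2.86,0,-2.21],[-2.86,0,-2.21]],"roll":[0,0,0,0,0,0,0,0,0,0,0,0,0,0,0,0,0,0,0,0]}' 0.2 ; python3 -m crank '{"xyz":[[0,0,0],[0,0,0],[0,0,0],[0,0,0],[0,0,0],[0,0,0],[0,0,0],[0,0,0]],"roll":[-7.8,-7.8,-7.8,-7.8,-7.8,-7.8,0,0]}'
cat >> h.py <<'E'
c0=np.array([0.5354,0.0540]); yaw0=-0.2524
from scipy.spatial.transform import Rotation as Ro
def delta(target,yaw=None):
    s=robot.observe(); R=Ro.from_euler('xyz',s["tool_rot"]).as_matrix()
    print("pos",s["tool_pos"].round(4),"yaw",round(s["tool_rot"][2],3),"force",s["contact_force"].round(1),"open",round(s["opening"],4),"t",s["time"])
    print("chassis",tc(s["tool_pos"],c0,yaw0).round(4))
    print("shift cm",(R.T@(np.array(target)-s["tool_pos"])*100).round(2))
E
python3 - <<'E'
from h import *
im=robot.read_camera("wrist"); cv2.imwrite("pics/w1.png",im[:,:,::-1])
im=robot.read_camera("top"); cv2.imwrite("pics/t1.png",im[:,:,::-1])
print(robot.calibration("wrist")["pose"]); delta([.5606,.1419,.11])
E
```

```text
time: 2.15
tool_pos: [0.5609, 0.1426, 0.2263]
tool_rot: [-1.571, -0.001, -2.751]
contact_force: [-0.4, -0.8, -0.6]
opening: 0.0368
time: 2.95
tool_pos: [0.5604, 0.1411, 0.2264]
tool_rot: [-1.571, -0.0, -1.938]
contact_force: [-0.0, 0.6, -0.7]
opening: 0.0365
[[ 9.33338373e-01 -3.41776494e-01 -1.09855859e-01  5.89560804e-01]
 [-3.58997264e-01 -8.89132798e-01 -2.83837684e-01  2.18470340e-01]
 [-6.67398588e-04  3.04354555e-01 -9.52558586e-01  3.85016123e-01]
 [ 0.00000000e+00  0.00000000e+00  0.00000000e+00  1.00000000e+00]]
pos [0.5605 0.1411 0.2266] yaw -1.937 force [ 0.7 -0.1  0.5] open 0.0365 t 3.05
chassis [0.0025 0.0906 0.2266]
shift cm [-8.000e-02  1.166e+01 -1.000e-02]
```

View pics/w1.png

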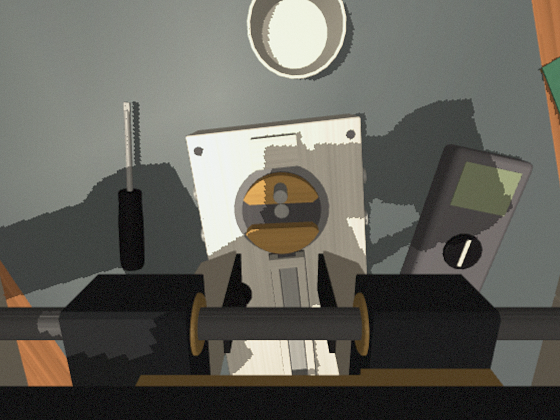

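The wrist view shows the pin top near (281,186), the hub at about (281,211) and the disc slot lying across the bar. Next I'll locate these two points by ray.

```bash
python3 - <<'E'
from h import *
im=cv2.imread("pics/w1.png"); cv2.imwrite("pics/w1c.png",cv2.resize(im[150:270,220:350],None,fx=5,fy=5,interpolation=cv2.INTER_CUBIC))
W=robot.calibration("wrist")
for n,(u,v,z) in dict(pin=(281,186,.096),hub=(281.5,210.5,.06)).items():
    p=onz(W,u,v,z); print(n,p,tc(p,c0,yaw0))
E
```

```text
pin [0.56435027 0.14935867 0.096     ] [0.00421921 0.09956703 0.096     ]
hub [0.55315125 0.11838711 0.06      ] [0.00110952 0.06678005 0.06      ]
```

View pics/w1c.png

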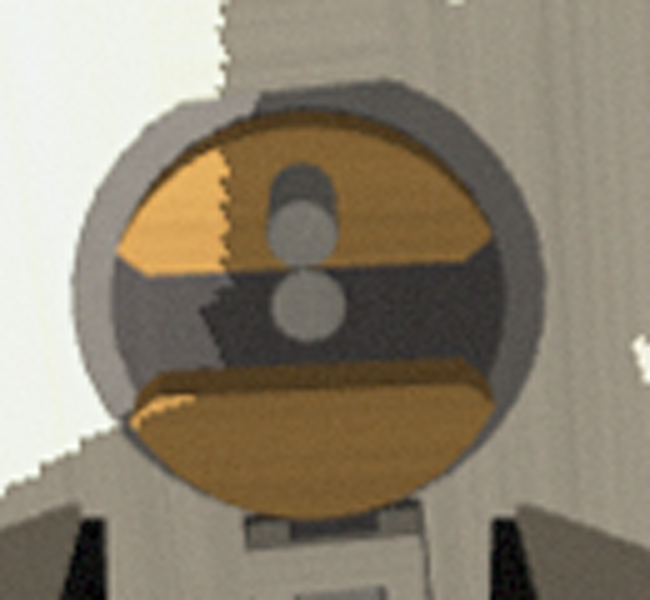

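The crop shows that the pin's top is the light circle at (302,233), which is full-image (280,196.5). The dark part above it is the pin's side.

```bash
python3 - <<'E'
from h import *
W=robot.calibration("wrist")
for n,(u,v,z) in dict(pin=(280,196.2,.096),hub=(281.4,210.9,.055)).items():
    p=onz(W,u,v,z); q=tc(p,c0,yaw0); print(n,p,q)
    if n=="pin": print(np.arctan2(q[1]-.065,q[0]-.0), np.hypot(q[0],q[1]-.065))
delta([*(onz(W,280,196.2,.096)[:2]),.077])
E
```

```text
pin [0.56047134 0.14154123 0.096     ] [0.00241542 0.0910286  0.096     ]
1.4782624899899244 0.026140430873810367
hub [0.55235803 0.1165057  0.055     ] [0.00081127 0.06476016 0.055     ]
pos [0.5605 0.1411 0.2266] yaw -1.937 force [ 0.7 -0.1  0.5] open 0.0365 t 3.05
chassis [0.0025 0.0906 0.2266]
shift cm [-4.000e-02  1.496e+01 -1.000e-02]
```

```bash
python3 -m crank '{"xyz":[[0,1.5,0],[0,1.5,0],[0,1.5,0],[0,1.5,0],[0,1.5,0],[0,1.5,0],[0,1.5,0],[0,1.5,0],[0,1.0,0],[0,1.0,0],[0,0.9,0],[0,0,0],[0,0,0]],"roll":[0,0,0,0,0,0,0,0,0,0,0,0,0]}'; python3 -m crank '{"xyz":[[0,0,0],[0,0,0],[0,0,0],[0,0,0]],"roll":[0,0,0,0]}' 0.64 3
```

```text
time: 4.35
tool_pos: [0.5607, 0.1411, 0.0779]
tool_rot: [-1.571, 0.0, -1.934]
contact_force: [0.8, -0.2, -0.2]
opening: 0.0369
time: 4.75
tool_pos: [0.5606, 0.1411, 0.078]
tool_rot: [-1.57, 0.0, -1.934]
contact_force: [-0.2, -0.4, -0.2]
opening: 0.017
```

```bash
python3 -m crank '{"xyz":[[0.02,0,0.34],[0.02,0,0.34],[0.02,0,0.34],[0.02,0,0.34],[0.02,0,0.34],[0.02,0,0.34],[0.02,0,0.34],[0.02,0,0.34],[0.02,0,0.34],[0.02,0,0.34],[0.02,0,0.34],[0,0,0],[0,0,0]],"roll":[7.5,7.5,7.5,7.5,7.5,7.5,7.5,7.5,7.5,7.5,7.5,0,0]}'
python3 - <<'E'
from h import *
im=robot.read_camera("wrist"); cv2.imwrite("pics/w2.png",im[:,:,::-1])
im=robot.read_camera("side"); cv2.imwrite("pics/s2.png",cv2.resize(im[150:300,180:330,::-1],None,fx=4,fy=4,interpolation=cv2.INTER_CUBIC))
im=robot.read_camera("top"); cv2.imwrite("pics/t2.png",cv2.resize(im[155:265,180:345,::-1],None,fx=4.8,fy=4.8,interpolation=cv2.INTER_CUBIC))
delta([.5,.1,.078])
E
```

```text
time: 6.05
tool_pos: [0.5776, 0.1113, 0.078]
tool_rot: [-1.572, 0.002, 2.912]
contact_force: [4.0, 3.3, -0.3]
opening: 0.0165
pos [0.5775 0.1113 0.078 ] yaw 2.911 force [4.2 4.  0.1] open 0.0165 t 6.2
chassis [0.0265 0.066  0.078 ]
shift cm [ 7.29 -0.01  2.87]
```

View pics/s2.png

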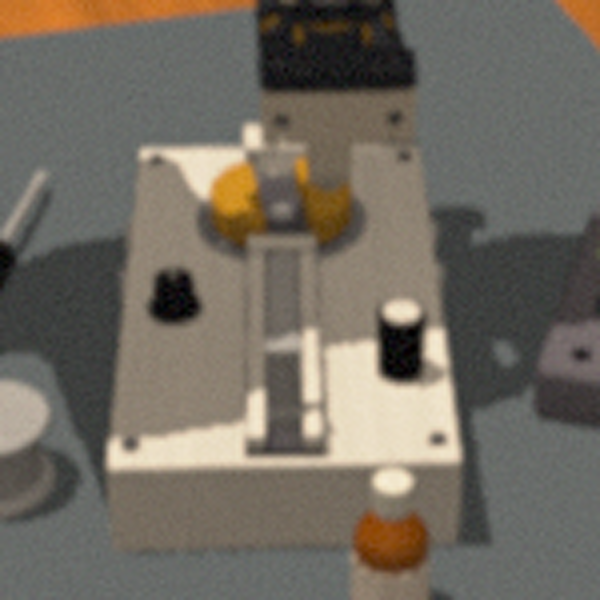

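View pics/t2.png

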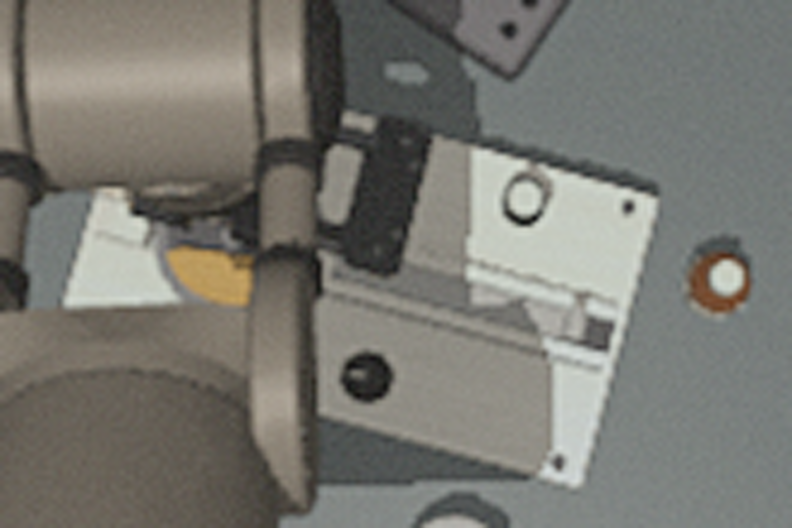

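View pics/w2.png

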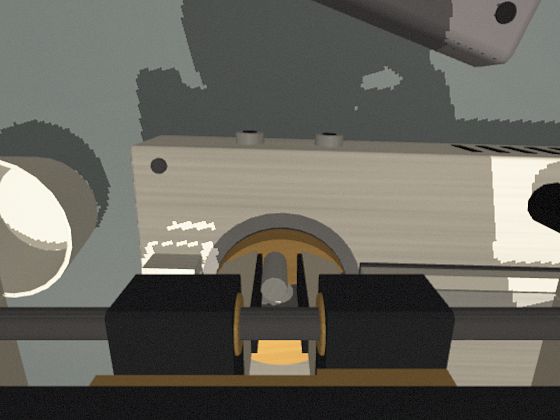

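```bash
python3 - <<'E'
from h import *
W=robot.calibration("wrist")
q=tc(onz(W,276.5,291,.096),c0,yaw0); print(q,np.arctan2(q[1]-.065,q[0]))
E
```

```text
[0.02534729 0.06734046 0.096     ] 0.09207474654923642
```

```bash
python3 -m crank '{"xyz":[[0,0,0.13],[0,0,0.12],[0,0,0],[0,0,0]],"roll":[2.5,2.5,0,0]}'
python3 - <<'E'
from h import *
im=robot.read_camera("wrist"); cv2.imwrite("pics/w3.png",cv2.resize(im[200:400,180:380,::-1],None,fx=3,fy=3,interpolation=cv2.INTER_CUBIC))
delta([.5,.1,.078])
E
python3 -m crank '{"xyz":[[0,0,-0.2],[0,0,0],[0,0,0]],"roll":[0,0,0]}' 0.4
python3 -m crank '{"xyz":[[0,-1.5,0],[0,-2,0],[0,-3,0],[0,-3,0],[0,-3,0],[0,0,0],[0,0,0]],"roll":[0,0,0,0,0,0,0]}'
python3 - <<'E'
from h import *
im=robot.read_camera("wrist"); cv2.imwrite("pics/w4.png",im[:,:,::-1])
delta([.5,.1,.2])
E
```

```text
time: 6.6
tool_pos: [0.5769, 0.1087, 0.0781]
tool_rot: [-1.572, 0.002, 2.824]
contact_force: [5.4, 2.8, -0.1]
opening: 0.0167
pos [0.5769 0.1087 0.0781] yaw 2.824 force [ 4.   2.3 -1.1] open 0.0167 t 6.65
chassis [0.0266 0.0633 0.0781]
shift cm [ 7.04 -0.01  3.23]
time: 6.95
tool_pos: [0.5762, 0.1102, 0.0774]
tool_rot: [-1.57, -0.001, 2.823]
contact_force: [-0.9, 0.5, 0.1]
opening: 0.0271
time: 7.65
tool_pos: [0.5766, 0.1103, 0.2029]
tool_rot: [-1.571, 0.0, 2.822]
contact_force: [0.1, 0.5, -0.0]
opening: 0.0274
pos [0.5761 0.1102 0.2019] yaw 2.822 force [-0.5  0.4 -0.2] open 0.0275 t 7.7
chassis [0.0254 0.0646 0.2019]
shift cm [6.91 0.2  3.36]
```

View pics/w3.png

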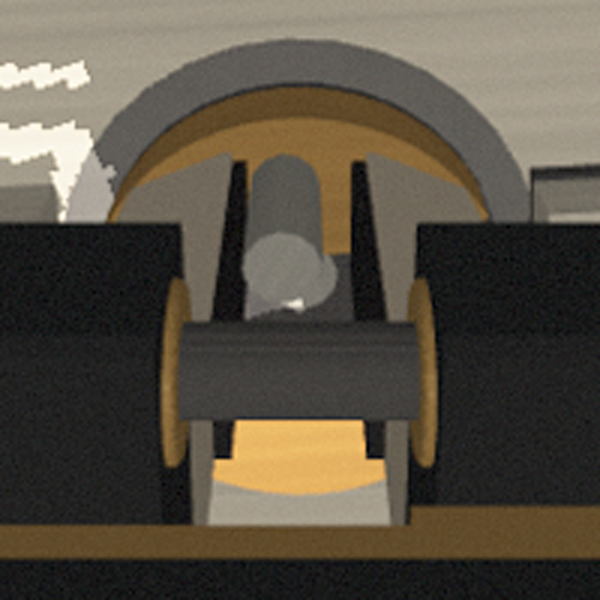

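View pics/w4.png

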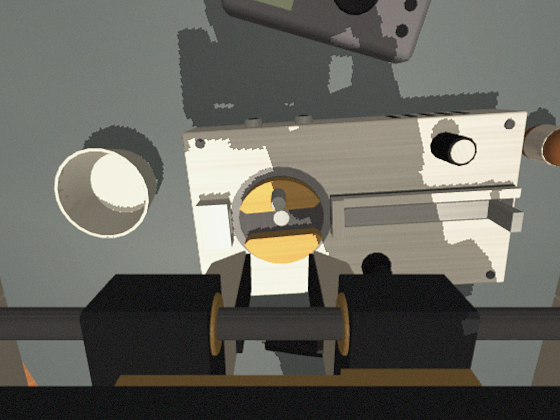

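The view shows the slot edge from (248,238) to (320,234), which is nearly parallel to the channel. The tab is near (508,218). I'll measure both.

```bash
python3 - <<'E'
from h import *
im=cv2.imread("pics/w4.png"); cv2.imwrite("pics/w4a.png",cv2.resize(im[160:270,225:345],None,fx=5,fy=5,interpolation=cv2.INTER_CUBIC))
cv2.imwrite("pics/w4b.png",cv2.resize(im[180:250,440:550],None,fx=7,fy=7,interpolation=cv2.INTER_CUBIC))
E
```

```text
(no output)
```

View pics/w4a.png

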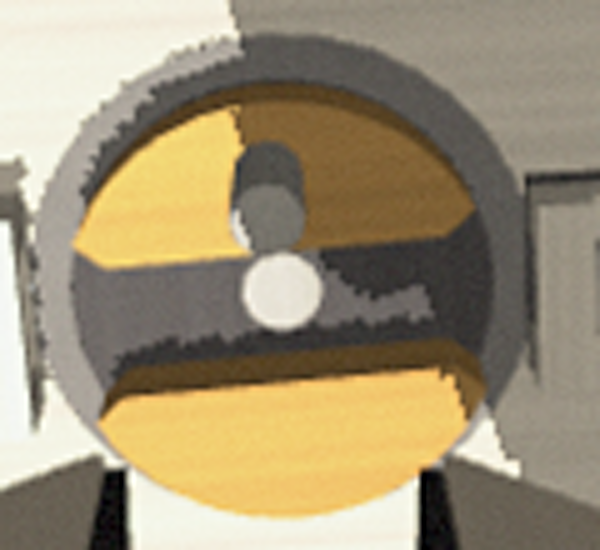

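View pics/w4b.png

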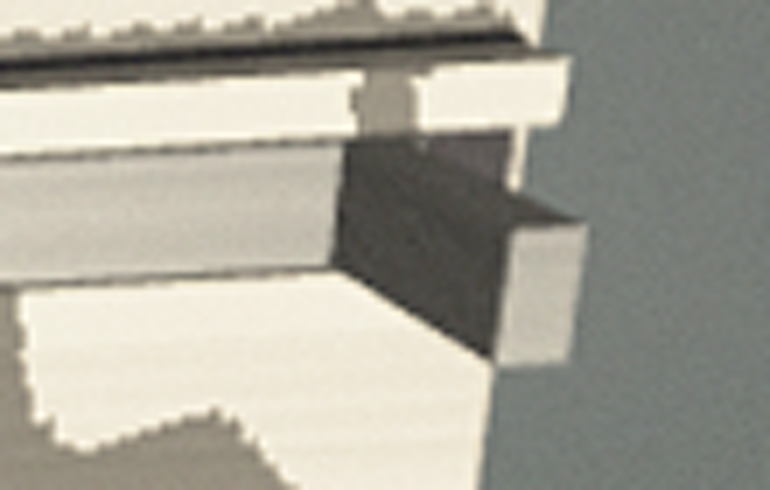

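```bash
python3 - <<'E'
from h import *
W=robot.calibration("wrist")
a=lambda x,y:(225+x/5-.4,160+y/5-.4); b=lambda x,y:(440+x/7-.43,180+y/7-.43)
P=lambda uv,z:tc(onz(W,*uv,z),c0,yaw0)
q=P(a(273,218),.096); print("light/gray circle as pin",q)
q=P(a(283,292),.096); print("white as pin",q)
for s in ([(112,269),(445,237)],[(130,393),(430,368)]):
    p,r=P(a(*s[0]),.068),P(a(*s[1]),.068); d=p-r; print("slot edge",p,r,"angle",np.arctan2(-d[0],d[1]))
for s in ((0,160,.062),(500,135,.062),):pass
p,r=P(b(0,102),.062),P(b(560,60),.062); d=p-r; print("rail",np.arctan2(-d[0],d[1]),p,r)
tab=np.mean([P(b(*s),.096) for s in [(512,230),(585,226),(570,360),(497,364)]],0);print("tab",tab)
w=tw([0,tab[1],.13],c0,yaw0); delta(w)
E
```

```text
light/gray circle as pin [0.02657993 0.06446349 0.096     ]
white as pin [0.01457056 0.06374004 0.096     ]
slot edge [0.01086432 0.09288448 0.068     ] [0.0126686  0.03624637 0.068     ] angle 0.031845580408645255
slot edge [-0.01197179  0.09193162  0.068     ] [-0.01090807  0.03977088  0.068     ] angle 0.02039030279574242
rail 0.00955924532476227 [ 0.01482547 -0.07186084  0.062     ] [ 0.01547013 -0.13929728  0.062     ]
tab [-0.00111788 -0.11812073  0.096     ]
pos [0.5761 0.1102 0.2019] yaw 2.822 force [-0.5  0.4 -0.2] open 0.0275 t 7.7
chassis [0.0254 0.0646 0.2019]
shift cm [ 1.3  7.2 18.4]
```

```bash
python3 -m crank '{"xyz":[[0.16,0,2.3],[0.16,0,2.3],[0.16,0,2.3],[0.16,0,2.3],[0.16,0,2.3],[0.16,0,2.3],[0.16,0,2.3],[0.16,0,2.3],[0,0,0],[0,0,0]],"roll":[0,0,0,0,0,0,0,0,-3.9,0]}' 0.12
python3 - <<'E'
from h import *
im=robot.read_camera("wrist"); cv2.imwrite("pics/w5.png",im[:,:,::-1])
delta(tw([0,-.118,.073],c0,yaw0))
E
```

```text
time: 8.7
tool_pos: [0.5058, -0.0607, 0.2013]
tool_rot: [-1.571, -0.003, 2.89]
contact_force: [-0.2, 0.4, -0.7]
opening: 0.0405
pos [ 0.5061 -0.0603  0.2015] yaw 2.888 force [-0.6 -0.5  0.1] open 0.0403 t 8.75
chassis [ 2.000e-04 -1.180e-01  2.015e-01]
shift cm [-1.000e-02  1.285e+01  0.000e+00]
```

View pics/w5.png

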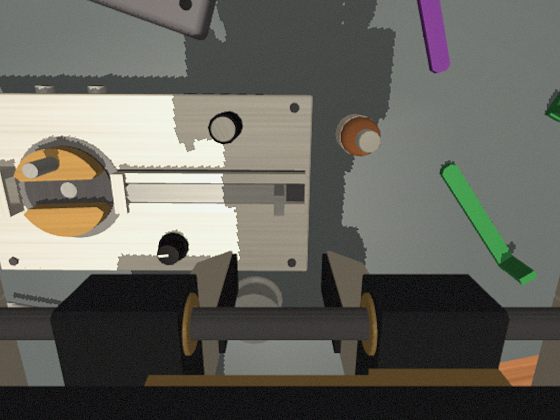

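The tab top is at about (279,207), on the tool's centre line, and the bottle, capacitor and knob are clear of the fingers. I'll check the tab position and then descend.

```bash
python3 - <<'E'
from h import *
W=robot.calibration("wrist")
print(tc(onz(W,279,207,.096),c0,yaw0))
E
python3 -m crank '{"xyz":[[0,2,0],[0,2,0],[0,2,0],[0,1.5,0],[0,1.5,0],[0,1,0],[0,1,0],[0,1,0],[0,0.8,0],[0,0,0],[0,0,0]],"roll":[0,0,0,0,0,0,0,0,0,0,0]}'
python3 -m crank '{"xyz":[[0,0,0],[0,0,0],[0,0,0]],"roll":[0,0,0]}' 0.6
```

```text
[-0.00162597 -0.11776162  0.096     ]
time: 9.85
tool_pos: [0.507, -0.0603, 0.0748]
tool_rot: [-1.571, 0.0, 2.89]
contact_force: [-0.5, 0.7, 0.6]
opening: 0.0406
time: 10.15
tool_pos: [0.507, -0.0603, 0.075]
tool_rot: [-1.571, 0.001, 2.89]
contact_force: [-0.7, 0.1, 0.1]
opening: 0.0215
```

```bash
python3 -m crank '{"xyz":[[0,0.2,0],[0,0,-0.5],[0,0,-0.5],[0,0,-0.5],[0,0,-0.6],[0,0,-0.6],[0,0,-0.6],[0,0,-0.6],[0,0,-0.6],[0,0,-0.6],[0,0,-0.6],[0,0,0],[0,0,0]],"roll":[0,0,0,0,0,0,0,0,0,0,0,0,0]}'
python3 - <<'E'
from h import *
im=robot.read_camera("wrist"); cv2.imwrite("pics/w6.png",im[:,:,::-1])
im=robot.read_camera("side"); cv2.imwrite("pics/s6.png",cv2.resize(im[150:300,180:330,::-1],None,fx=4,fy=4,interpolation=cv2.INTER_CUBIC))
delta(tw([0,-.006,.073],c0,yaw0))
E
```

```text
time: 11.45
tool_pos: [0.5211, -0.0049, 0.0728]
tool_rot: [-1.571, 0.0, 2.89]
contact_force: [-0.5, 0.6, 0.6]
opening: 0.0182
pos [ 0.5211 -0.0052  0.0728] yaw 2.89 force [ 0.7 -0.3  0.2] open 0.0181 t 11.55
chassis [ 0.0009 -0.0609  0.0728]
shift cm [ 0.09 -0.02 -5.49]
```

View pics/w6.png

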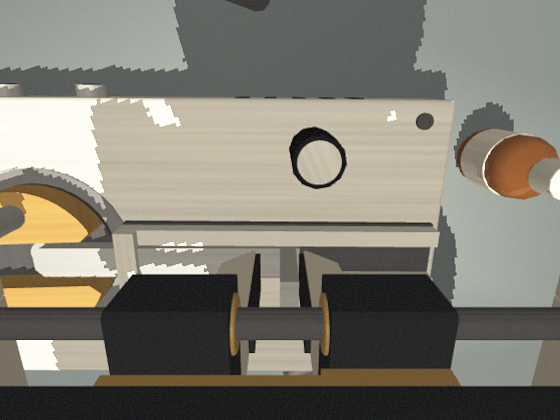

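View pics/s6.png

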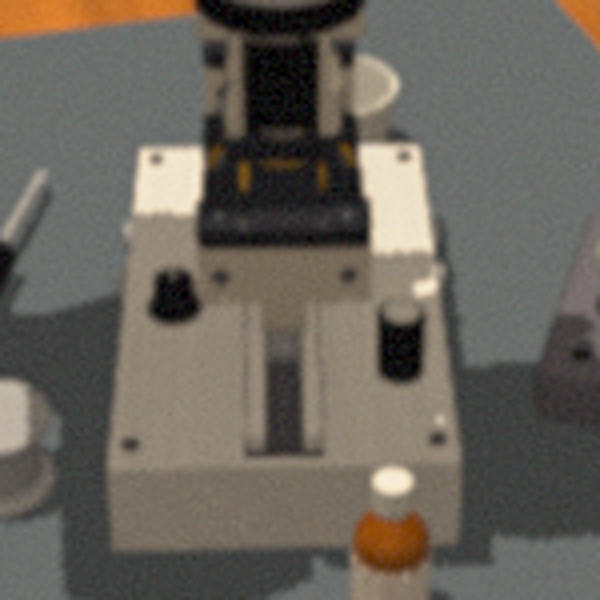

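The tab is between the pads and travelling with them, and the bar is entering the slot at (40,258). I'll continue the push.

```bash
python3 -m crank '{"xyz":[[0,0,-0.5],[0,0,-0.6],[0,0,-0.6],[0,0,-0.6],[0,0,-0.6],[0,0,-0.6],[0,0,-0.6],[0,0,-0.5],[0,0,-0.3],[0,0,-0.2],[0,0,0],[0,0,0]],"roll":[0,0,0,0,0,0,0,0,0,0,0,0]}'
python3 - <<'E'
from h import *
im=robot.read_camera("wrist"); cv2.imwrite("pics/w7.png",im[:,:,::-1])
delta(tw([0,0.004,.073],c0,yaw0))
E
```

```text
time: 12.75
tool_pos: [0.5336, 0.0445, 0.0725]
tool_rot: [-1.571, -0.0, 2.89]
contact_force: [-0.4, 0.9, 0.3]
opening: 0.0185
pos [0.5336 0.0445 0.0725] yaw 2.89 force [-0.4  1.1 -0.6] open 0.0184 t 12.8
chassis [ 0.0006 -0.0097  0.0725]
shift cm [ 0.06 -0.05 -1.37]
```

View pics/w7.png

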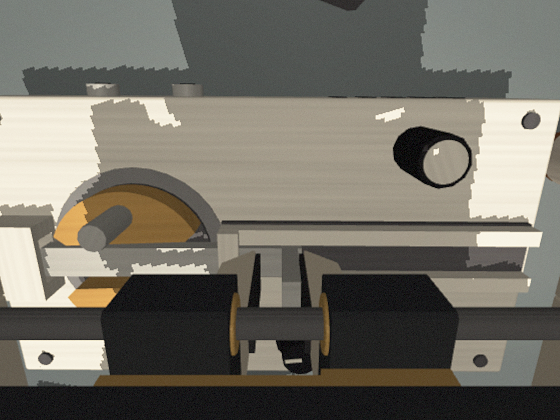

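```bash
python3 -m crank '{"xyz":[[0,0,-0.3],[0,0,-0.3],[0,0,-0.3],[0,0,-0.2],[0,0,-0.1],[0,0,0]],"roll":[0,0,0,0,0,0]}';python3 -m crank '{"xyz":[[0,0,-0.1],[0,0,-0.1],[0,0,0]],"roll":[0,0,0]}'
```

```text
time: 13.4
tool_pos: [0.5368, 0.0562, 0.0727]
tool_rot: [-1.571, 0.0, 2.89]
contact_force: [0.5, -0.3, -0.1]
opening: 0.0186
time: 13.7
tool_pos: [0.5372, 0.0578, 0.0727]
tool_rot: [-1.571, 0.0, 2.89]
contact_force: [0.5, -0.9, -0.5]
opening: 0.0183
```

```bash
python3 -m crank '{"xyz":[[0,0,-0.1],[0,0,0]],"roll":[0,0]}';python3 -m crank '{"xyz":[[0,0,-0.1],[0,0,0]],"roll":[0,0]}';python3 -m crank '{"xyz":[[0,0,-0.1],[0,0,0]],"roll":[0,0]}'
```

```text
time: 13.9
tool_pos: [0.5372, 0.058, 0.0727]
tool_rot: [-1.569, -0.0, 2.89]
contact_force: [-0.9, -5.3, 1.1]
opening: 0.0187
time: 14.1
tool_pos: [0.5375, 0.0589, 0.0727]
tool_rot: [-1.569, -0.0, 2.89]
contact_force: [-1.4, -5.6, 1.3]
opening: 0.0207
time: 14.3
tool_pos: [0.5377, 0.0598, 0.0727]
tool_rot: [-1.569, -0.0, 2.89]
contact_force: [-1.3, -6.3, 1.5]
opening: 0.0225
```

Reaction rises at TCP chassis y of about 4 mm, which matches the tab at y of about -1 mm (home). I'll open, retreat straight up and look.

```bash
python3 -m crank '{"xyz":[[0,0,0],[0,0,0],[0,0,0],[0,0,0]],"roll":[0,0,0,0]}' 0.2; python3 -m crank '{"xyz":[[0,-1,0],[0,-2,0],[0,-3,0],[0,-3,0],[0,-3,0],[0,-2,0],[0,0,0],[0,0,0]],"roll":[0,0,0,0,0,0,0,0]}'
python3 - <<'E'
from h import *
im=robot.read_camera("wrist"); cv2.imwrite("pics/w8.png",im[:,:,::-1])
im=robot.read_camera("side"); cv2.imwrite("pics/s8.png",cv2.resize(im[150:300,180:330,::-1],None,fx=4,fy=4,interpolation=cv2.INTER_CUBIC))
delta(tw([0,-.006,.073],c0,yaw0))
E
```

```text
time: 14.7
tool_pos: [0.538, 0.061, 0.0727]
tool_rot: [-1.571, 0.0, 2.89]
contact_force: [0.8, -0.5, 0.1]
opening: 0.0363
time: 15.5
tool_pos: [0.5378, 0.0609, 0.2129]
tool_rot: [-1.571, 0.001, 2.89]
contact_force: [0.2, -0.1, -0.1]
opening: 0.0365
pos [0.5372 0.0608 0.2116] yaw 2.89 force [-0.1 -0.6  0. ] open 0.0364 t 15.6
chassis [1.000e-04 7.100e-03 2.116e-01]
shift cm [-0.02 13.86  1.3 ]
```

View pics/w8.png

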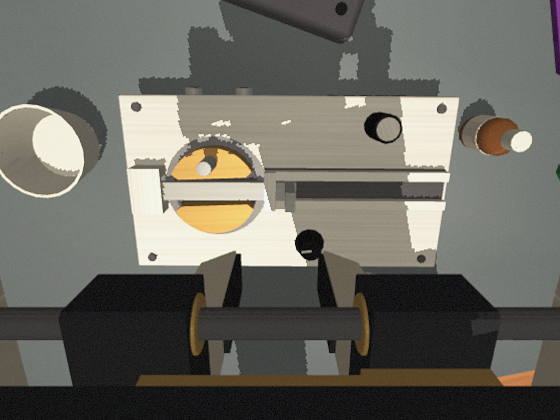

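View pics/s8.png

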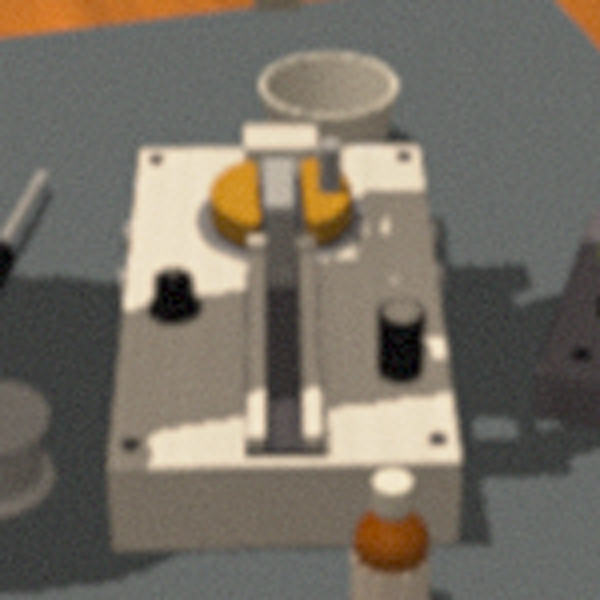

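```bash
python3 - <<'E'
from h import *
im=cv2.imread("pics/w8.png"); cv2.imwrite("pics/w8a.png",cv2.resize(im[150:220,245:325],None,fx=8,fy=8,interpolation=cv2.INTER_CUBIC))
E
```

```text
(no output)
```

View pics/w8a.png

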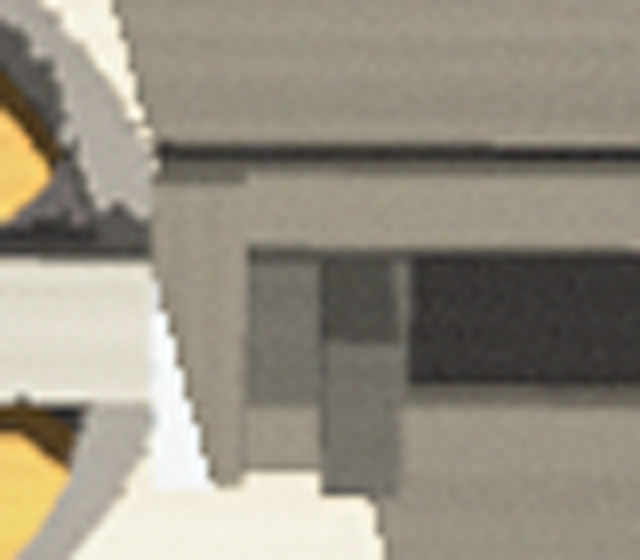

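```bash
python3 - <<'E'
from h import *
W=robot.calibration("wrist")
P=lambda x,y,z:tc(onz(W,245+x/8-.44,150+y/8-.44,z),c0,yaw0)
print("bridge",P(246,340,.067),"tab front",P(321,300,.08),"tab top centre",P(361,420,.096),"tail",P(410,300,.06))
E
```

```text
bridge [-0.00060534  0.01038503  0.067     ] tab front [0.00721284 0.00252447 0.08      ] tab top centre [-0.0008376  -0.00119633  0.096     ] tail [ 0.00202194 -0.00760801  0.06      ]
```

```bash
python3 - <<'E'
from h import *
s=robot.observe(); print(s["time"],s["contact_force"]); print(robot.hand_in())
E
```

```text
15.6 [-0.11014739 -0.60138646  0.04263453]
the job is handed in; nothing more can be done
None
```

The shaft is locked and I handed the job in at 15.6 s; the hand-in gives no verdict, so what follows rests on my own measurements.

- **Disc:** I turned it clockwise from about 1.47 rad with the fingertips either side of the pin, without gripping it. Before the push, the slot edges measured about 0.01–0.02 rad off the bar's channel (limit 0.15). I didn't measure the angle again afterwards, but the bar is through the slot and the last pictures show the slot lying along it.
- **Bar:** I pushed it by the tab until the reaction rose to about 6 N at the keeper. The fingers started to give at their 3 N grip setting there, so I stopped and opened them.
- **Home position:** the tab's front face is 7.9 mm short of the bridge (8 mm expected). The tab is at y = -1.2 mm, which puts the tip at about 128.8 mm of the 129 mm stop.
- **Clearances:** the gripper is about 12 cm above the parts, with no contact force beyond sensor noise. The capacitor, knob, bottle and tub look undisturbed in the last pictures; I didn't measure the bystanders' positions again.

One early reading disagreed: I first misread the pin's position in a wrist picture by about 9 mm. I corrected it on a zoomed crop before moving in, and no final check failed.

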